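Feed a tub past the spring stop

ROBOT

A 6-joint arm with a two-finger parallel gripper is mounted at the origin on the work surface. World frame = base frame: x ahead of the robot, y to its left, z up, the work surface at z = 0. Lengths are in m, angles in degrees, forces in N, time in s.
With the tool pointing down it reaches from about 0.25 to 0.85 m from the base axis. Payload 12.5 kg.
Tool frame: the origin (TCP) lies between the finger pads; the fingertips stand 22 mm ahead of it and the grasp point (between the pads) lies 3 mm ahead of it (env.tcp_to_tips is the distance from the TCP to the fingertips, in m); z points along the fingers, y is the direction in which the jaws open and shut (so a half turn about z gives the same grasp; the last joint's range is limited). The gripper opens to 93 mm and grips with 3 to 60 N. Pads are 15 mm wide; open, the fingers measure 128 mm over their backs; the gripper's body (75 mm by 188 mm) begins 65 mm behind the grasp point.
Start: joints at [71.929, 20.094, 94.641, -0, 65.266, -4.847], TCP at [0.126, 0.535, 0.241] pointing down, gripper open.
Joint ranges: [-157.81, 157.81], [-45, 120.19], [0.68, 151.7], [-89.99, 269.99], [4.06, 180], [-164.3, 164.3]. Speed limits (degrees/s): [127.2, 127.2, 159.86, 180, 180, 180].

INTERFACE

Orientations are given as a 3x3 rotation matrix whose columns are the frame's x, y, z axes.
In Python, from station import env, viewer, readout gives the robot as it stands. Calls block until the motion is done:
- env.reach(position, orientation): joint-space move of the TCP to a pose.
- env.line_to(position, attitude=None, max_speed=0.15, max_force=None): straight line of the TCP; attitude=None keeps the orientation; max_speed is the mean speed in m/s. With max_force (N) it stops when the force on the tool has changed by that much, and returns True; else False.
- env.set_joints(angles): joint-space move.
- env.let_go() and env.grab(): open the fingers fully, or close them until they stop; the grip force is fixed at half the most.
- env.dwell(seconds).
- env.ik(position, orientation): joint angles nearest the present ones, or None.
- viewer.camera(name): name is "scene" or "top" or "wrist"; returns the picture (384x512x3 uint8, blue, green, red); there is no depth.
- viewer.camera_model(name): a dict with "camera_matrix" (3x3 intrinsics, pixels), "k1" (the pictures are not rectified: a ray, as slopes to the right and down, at radius r is drawn at 1 + k1 r^2 times it, then the intrinsics apply), "cam_to_world" (4x4, takes a point from camera to world coordinates); the wrist camera has in their place "T_tool_cam" (4x4, takes a point from camera to tool coordinates, whose origin is the TCP and whose axes are the flange's). Camera axes: x right, y up, looking along -z (the intrinsics and any distortion apply to the point x, -y, -z); pixel columns grow to the right and rows downward; lengths in m; the calibration is good to about 2 mm. A picture is of the moment at which its call begins: read the wrist's pose just before it. camera_model takes no time and is no camera call.
A pose or a line that the arm cannot do raises env.PlanningError and nothing moves.
- env.close_job(): hands the job in, once; it reports no verdict.
Readings, each from a call of its own:
- readout.get_clock(): time.
- readout.get_joints(): joint angles.
- readout.get_qd(): joint speeds.
- readout.get_joint_torque(): joint torques, N m.
- readout.get_position(): TCP position.
- readout.get_tcp_rot(): TCP orientation.
- readout.get_wrist_force(): force on the tool from outside, world axes, zero at the start.
- readout.get_torque(): the same for the moment, N m.
- readout.get_gripper_width(): finger opening in m.
Only numpy, scipy, OpenCV 4.12 (cv2) and the standard library are available. Lean on these libraries where they do the work, as an engineer would, in place of code of your own. Each camera call takes 0.05 s, during which the arm holds its last target.

TASK

On the two-lane steel tub slide, find the open tub of avocado. With shut fingertips press down the spring stop bar in its lane, behind the tub, and while holding it down push the tub along its lane, past the stop, until it is fully home against the end wall; then let go so that the stop springs back up. The tub only slides: do not lift or tip it, and leave the lidded tub and the other kitchen things where they are.

Things in the scene. Friction and masses are not known exactly. Their poses are not given: they have to be found in the camera images.
- rack: Fixed steel slide, 208 (x) x 290 (y) mm. Origin: centre of its underside, on the counter. Two lanes along its y, centred at x = -50 (near) and +50 mm (far); tubs go towards +y. Lane floor 20 mm above the origin, lane 96 mm wide, guide walls 26 mm above the floor. End wall: inner face at y = +125, 36 mm above the floor; other end open. A tub at home has its origin at y = +75 mm.
- tub_open: White plastic tub on a sled, 90 (x) x 100 (y, along the lane) x 58 mm high, axes parallel to the rack's. Origin: centre of its underside, on the lane floor. Flat back wall (y = -50 mm) 24 to 58 mm above the origin; below it hollow and open at the back, but for side runners and a crossbar at the front (y = +40 to +50), 10 mm above the floor. No lid, avocado inside, about 0.85 kg. Starts in either lane, 5 to 42 mm short of the stop nub.
- tub_lidded: White plastic tub on a sled, 90 (x) x 100 (y, along the lane) x 70 mm high, axes parallel to the rack's. Origin: centre of its underside, on the lane floor. A bystander in the other lane: same sled and tub, closed by a flat lid with a small bar handle on top.
- pad_near (a point): Top of the near lane's press pad at rack x = -50, y = -100 mm, behind the tub; 38 mm above the counter at rest, sinks with the bar. The pad is flat black plastic, 40 mm wide, from rack y = -140 to +27 mm (it runs on under the tub), so a fingertip can slide along it while pressing.
- pad_far (a point): The same point in the far lane (rack x = +50 mm).
- bar_near (a joint): How far the near lane's spring bar is down, m: 0 up, 0.014 fully down. Bar = pad, low neck and stop nub in one piece, moving straight down. Nub: rack y = +85 to +93 mm, as high as the pad, 18 mm above the lane floor at rest, blocks the tub's crossbar; the tub passes when the bar is down 0.009 to 0.014. 1 N to start, 3 to 4 N fully down; springs up when let go.
- bar_far (a joint): The same for the far lane's spring bar.
- sauce_bottle: Bystander: amber bottle, 54 mm wide, 150 mm high, right of the slide; origin at its foot.
- bowl: Bystander: blue bowl, 110 mm wide, 50 mm high, left of the slide; origin at its foot.
- spatula: Bystander: spatula with a wooden handle lying on the counter, right of the slide; origin on its underside.
Not all that is in view belongs to the job. What is shaped like the tub_open but orange, red or turquoise is not meant.

How it is judged (in metres and radians):
On the way, in this order (a step that is already met when the one before it is completed fails the run):
1. the open tub's stop bar is pressed down while the tub still waits behind the nub (((x of tub_open in the frame of rack below 0 m and value of joint bar_near above 0.0075 m) or (x of tub_open in the frame of rack above 0 m and value of joint bar_far above 0.0075 m)) and y of tub_open in the frame of rack below 0.038 m), for 0.1 s.
2. the bar is held down while the tub's front passes over the nub (((x of tub_open in the frame of rack below 0 m and value of joint bar_near above 0.0075 m) or (x of tub_open in the frame of rack above 0 m and value of joint bar_far above 0.0075 m)) and y of tub_open in the frame of rack above 0.042 m), for 0.05 s.
At the end, for the whole second after the job is handed in: The open tub stands level and at rest on its lane floor, within 5 mm of the end wall; both stop bars have sprung up (within 3 mm); the lidded tub is within 12 mm of where it was ((x of tub_open in the frame of rack between -0.058 and -0.042 m or x of tub_open in the frame of rack between 0.042 and 0.058 m) and y of tub_open in the frame of rack above 0.07 m and z of tub_open in the frame of rack below 0.023 m and angle between tub_open's own z axis and vertical below 0.06 rad and linear speed of tub_open below 0.01 m/s and value of joint each of bar_near, bar_far below 0.003 m and distance of tub_lidded from where it was at the start of the episode below 0.012 m); the robot touches nothing.
It fails at once if the open tub is lifted more than 15 mm off its lane or tipped more than about 14 degrees (z of tub_open in the frame of rack above 0.035 m or angle between tub_open's own z axis and vertical above 0.25 rad).
It fails at once if the lidded tub is lifted or shifted more than 20 mm (distance of tub_lidded from where it was at the start of the episode above 0.02 m).
It fails at once if the sauce bottle is moved more than 30 mm (distance of sauce_bottle from where it was at the start of the episode above 0.03 m).
It fails at once if the bowl is moved more than 30 mm (distance of bowl from where it was at the start of the episode above 0.03 m).
It fails at once if the spatula is moved more than 30 mm (distance of spatula from where it was at the start of the episode above 0.03 m).
It also fails if it takes over 40 s, if anything falls off the work surface, if the arm or the gripper's body presses on something with over 40 N, if the wrist force passes 120 N, or if a joint passes its speed limit or range.

## Working session

There is one attempt and no reset: what is moved stays moved. The work goes in short steps, each a Python script; the robot and the scene stay as the last script left them, time stands still between calls to the robot, and variables do not carry over. Pictures are saved under pics/ and viewed, and the job is handed in when it is done.

```bash
mkdir -p pics; ls; python3 - <<'E'
from station import env, viewer, readout
import cv2
for n in ("scene","top","wrist"):
    cv2.imwrite(f"pics/{n}0.png",viewer.camera(n))
    print(n,viewer.camera_model(n))
print(readout.get_clock(),readout.get_tcp_rot(),env.tcp_to_tips)
E
```

```text
pics
scene {'camera_matrix': array([[370.87185866,   0.        , 261.46500986],
       [  0.        , 370.87185866, 192.98565393],
       [  0.        ,   0.        ,   1.        ]]), 'k1': -0.06955999922070755, 'cam_to_world': array([[-0.7241262 , -0.42322803,  0.54453584,  1.20193133],
       [ 0.68924121, -0.4163432 ,  0.59296281,  0.67618561],
       [-0.02424469,  0.80469645,  0.59319122,  0.74935199],
       [ 0.        ,  0.        ,  0.        ,  1.        ]])}
top {'camera_matrix': array([[436.20133559,   0.        , 258.71732985],
       [  0.        , 436.20133559, 186.20765516],
       [  0.        ,   0.        ,   1.        ]]), 'k1': -0.09971082679700277, 'cam_to_world': array([[ 1.27379676e-02,  9.98672192e-01, -4.99158966e-02,
         4.83324780e-01],
       [-9.99918741e-01,  1.27472991e-02, -1.31408056e-04,
         9.47663222e-03],
       [ 5.05059293e-04,  4.99135144e-02,  9.98753416e-01,
         1.52332827e+00],
       [ 0.00000000e+00,  0.00000000e+00,  0.00000000e+00,
         1.00000000e+00]])}
wrist {'camera_matrix': array([[281.89351449,   0.        , 254.1324242 ],
       [  0.        , 281.89351449, 191.33148802],
       [  0.        ,   0.        ,   1.        ]]), 'k1': -0.031245446136335498, 'T_tool_cam': array([[ 1.13846193e-03,  9.70740501e-01,  2.40128265e-01,
         6.57518067e-02],
       [ 9.99999301e-01, -1.18200206e-03,  3.72972943e-05,
        -7.98595759e-04],
       [ 3.20038098e-04,  2.40128055e-01, -9.70741168e-01,
        -1.45131577e-01],
       [ 0.00000000e+00,  0.00000000e+00,  0.00000000e+00,
         1.00000000e+00]])}
0.15 [[-9.73474740e-01  2.28794338e-01 -2.86777388e-04]
 [ 2.28794505e-01  9.73474339e-01 -8.86856032e-04]
 [ 7.62627898e-05 -9.28945035e-04 -9.99999566e-01]] 0.022
```

View pics/top0.png

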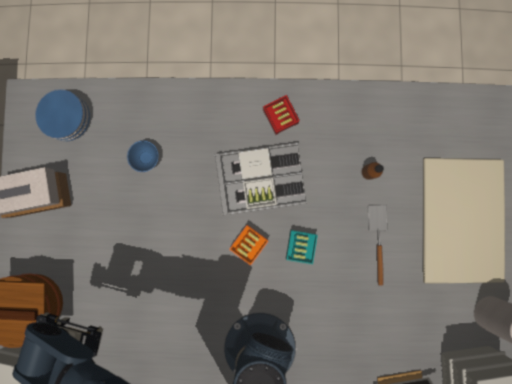

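View pics/scene0.png

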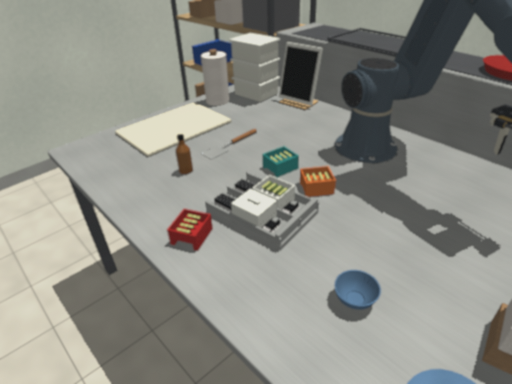

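```bash
python3 - <<'E'
import cv2
a=cv2.imread("pics/top0.png")[132:222,208:314]
cv2.imwrite("pics/top0c.png",cv2.resize(a,None,fx=7,fy=6.6666,interpolation=cv2.INTER_CUBIC))
E
```

```text
(no output)
```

View pics/top0c.png

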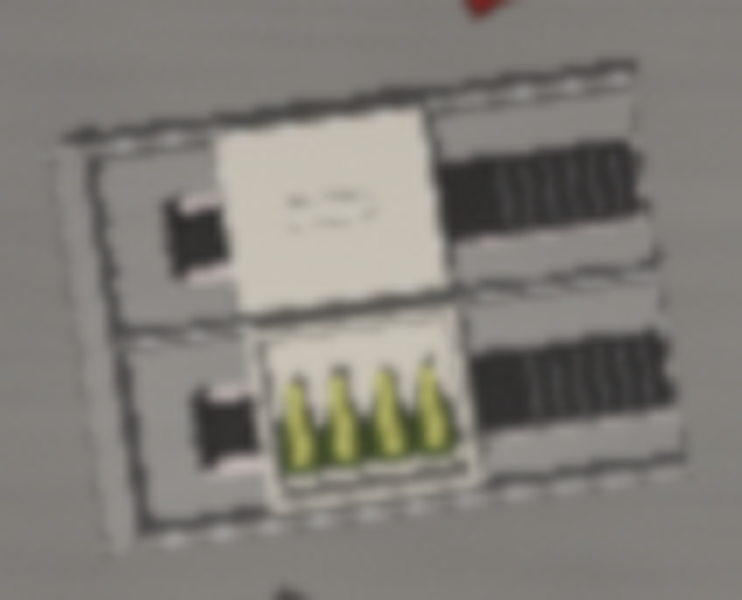

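```bash
cat > h.py <<'E'
import numpy as np, cv2
from station import env, viewer, readout
def ray(m,uv,T):
    K=m["camera_matrix"]
    d=np.array([(uv[0]-K[0,2])/K[0,0],(uv[1]-K[1,2])/K[1,1]]); s=d.copy()
    for _ in range(30): s=d/(1+m["k1"]*(s@s))
    return T[:3,3],T[:3,:3]@np.array([s[0],-s[1],-1])
def at(m,uv,z,T):
    o,d=ray(m,uv,T); return o+d*(z-o[2])/d[2]
def proj(m,P,T):
    p=(np.array(P)-T[:3,3])@T[:3,:3]
    s=np.array([p[0],-p[1]])/-p[2]; s=s*(1+m["k1"]*(s@s))
    K=m["camera_matrix"]; return np.array([K[0,0]*s[0]+K[0,2],K[1,1]*s[1]+K[1,2]])
def wristT(m,p,R):
    A=np.eye(4);A[:3,:3]=R;A[:3,3]=p
    return A@m["T_tool_cam"]
E
python3 - <<'E'
from h import *
m=viewer.camera_model("top");T=m["cam_to_world"]
pts={"TL":(65,135,.056),"BL":(120,548,.056),"TR":(635,62,.046),"BR":(685,470,.046),
"tubTL":(255,328,.078),"tubBL":(272,512,.078),"tubTR":(460,305,.078),"tubBR":(480,488,.078)}
P={}
for k,(u,v,z) in pts.items():
    P[k]=at(m,(208+(u+.5)/7-.5,132+(v+.5)/6.6666-.5),z,T);print(k,P[k].round(4))
print((P["TL"]-P["BL"])[:2],(P["TL"]-P["TR"])[:2],(P["BL"]-P["BR"])[:2], sum(P[k] for k in("TL","BL","TR","BR"))/4)
print(np.degrees(np.arctan2(*(P["TL"]-P["BL"])[1::-1])),np.degrees(np.arctan2(*(P["BL"]-P["BR"])[1::-1])),np.degrees(np.arctan2(*(P["TL"]-P["TR"])[1::-1])))
E
```

```text
TL [0.6714 0.1529 0.056 ]
BL [0.4624 0.1228 0.056 ]
TR [ 0.7139 -0.1235  0.046 ]
BR [ 0.5053 -0.1493  0.046 ]
tubTL [0.573  0.0588 0.078 ]
tubBL [0.4816 0.0494 0.078 ]
tubTR [ 0.5857 -0.0383  0.078 ]
tubBR [ 0.4947 -0.0488  0.078 ]
[0.20897719 0.03014852] [-0.04247364  0.27638814] [-0.04289004  0.27207768] [0.58827345 0.00071099 0.051     ]
8.209251687132571 98.95832692120489 98.73651974435829
```

```bash
cat >> h.py <<'E'
def frame(c,yaw):
    a=np.radians(yaw);X=np.array([np.cos(a),np.sin(a),0]);Y=np.array([-np.sin(a),np.cos(a),0])
    return X,Y,np.array([[c[0]],[c[1]],[0]]).ravel()
def rackpt(c,yaw,x,y,z):
    X,Y,o=frame(c,yaw); return o+X*x+Y*y+np.array([0,0,z])
def toolR(yaw,s=1):
    X,Y,_=frame((0,0),yaw); return np.column_stack([s*Y,s*X,[0,0,-1.]])
E
python3 - <<'E'
from h import *
c=(.588,.0);yaw=8.6
for s in(1,-1):
    for y,z in((-.09,.25),(-.09,.048),(.02,.048)):
        q=env.ik(rackpt(c,yaw,-.05,y,z),toolR(yaw,s));print(s,y,z,None if q is None else np.round(q,1))
E
```

```text
1 -0.09 0.25 [-14.7  20.6  92.5  -0.   66.9 -23.3]
1 -0.09 0.048 [-14.7  36.4 100.5  -0.   43.1 -23.3]
1 0.02 0.048 [ -3.7  34.5 104.3  -0.   41.1 -12.3]
-1 -0.09 0.25 [-14.7  20.6  92.5  -0.   66.9 156.7]
-1 -0.09 0.048 [-14.7  36.4 100.5  -0.   43.1 156.7]
-1 0.02 0.048 None
```

```bash
python3 - <<'E'
from h import *
c=(.588,.0);yaw=8.6
env.grab()
env.reach(rackpt(c,yaw,-.05,-.09,.25),toolR(yaw))
p=np.array(readout.get_position());R=np.array(readout.get_tcp_rot())
im=viewer.camera("wrist")
cv2.imwrite("pics/w1.png",im);np.savez("w1.npz",p=p,R=R)
cv2.imwrite("pics/w1b.png",cv2.resize(im,(800,600),interpolation=cv2.INTER_CUBIC))
print(p,readout.get_clock(),readout.get_gripper_width(),readout.get_wrist_force())
E
```

```text
[ 0.55209899 -0.09578021  0.2499949 ] 4.3417 0.000585795405672578 [0.00287941 0.41588062 0.69111037]
```

View pics/w1b.png

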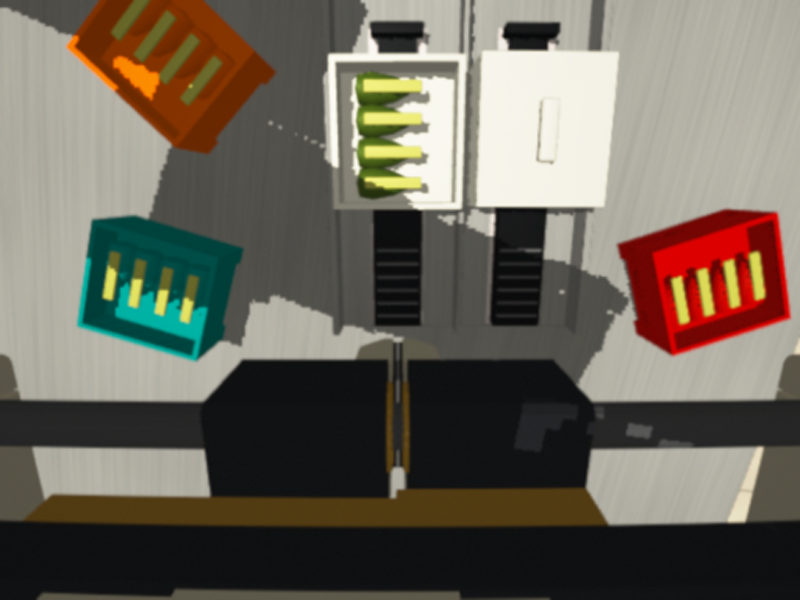

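```bash
python3 - <<'E'
import cv2
a=cv2.imread("pics/w1.png")[0:225,200:400]
cv2.imwrite("pics/w1c.png",cv2.resize(a[:115],None,fx=4,fy=4,interpolation=cv2.INTER_CUBIC))
cv2.imwrite("pics/w1d.png",cv2.resize(a[110:],None,fx=4,fy=4,interpolation=cv2.INTER_CUBIC))
E
```

```text
(no output)
```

View pics/w1c.png

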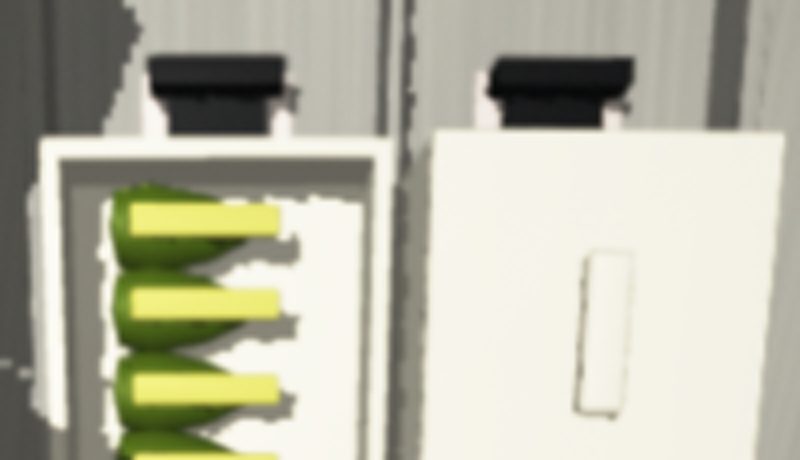

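View pics/w1d.png

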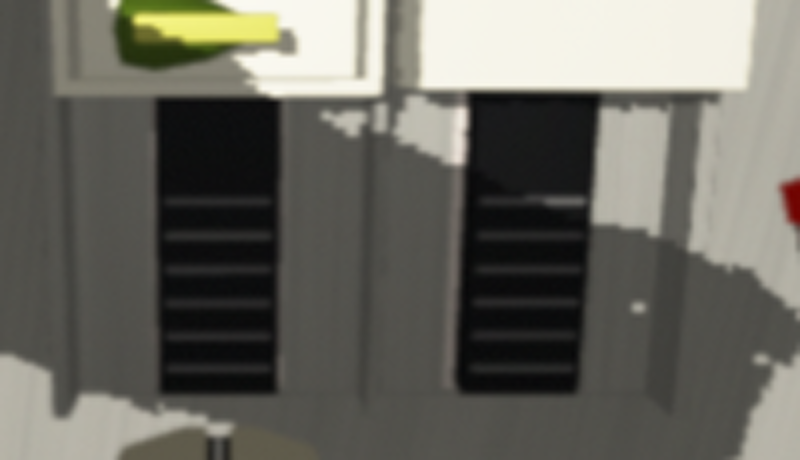

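```bash
python3 - <<'E'
from h import *
m=viewer.camera_model("wrist");f=np.load("w1.npz");T=wristT(m,f["p"],f["R"])
def c(u,v):return (200+(u+.5)/4-.5,(v+.5)/4-.5)
def d(u,v):return (200+(u+.5)/4-.5,110+(v+.5)/4-.5)
P={"padL":(d(160,392),.038),"padR":(d(277,392),.038),"padLt":(d(157,97),.038),"padRt":(d(278,97),.038),"farL":(d(458,391),.038),"farR":(d(578,391),.038),
"nubL":(c(148,57),.038),"nubR":(c(285,57),.038),"fnL":(c(497,58),.038),"fnR":(c(634,58),.038),
"tBL":(d(52,96),.078),"tBR":(d(382,96),.078),"tFL":(c(40,140),.078),"tFR":(c(393,140),.078)}
W={k:at(m,uv,z,T)[:2] for k,(uv,z) in P.items()}
# fit rack pose
src=np.array([[-.05,-.14],[.05,-.14],[-.05,.093],[.05,.093]])
dst=np.array([(W["padL"]+W["padR"])/2,(W["farL"]+W["farR"])/2,(W["nubL"]+W["nubR"])/2,(W["fnL"]+W["fnR"])/2])
a=src-src.mean(0);b=dst-dst.mean(0)
yaw=np.degrees(np.arctan2((a[:,0]*b[:,1]-a[:,1]*b[:,0]).sum(),(a*b).sum()))
X,Y,_=frame((0,0),yaw);Rm=np.column_stack([X[:2],Y[:2]])
cc=dst.mean(0)-Rm@src.mean(0)
print("rack",cc,yaw,"res",(dst-cc-src@Rm.T).round(4).tolist())
for k in W: print(k,W[k].round(4),((W[k]-cc)@Rm).round(4))
E
```

```text
rack [0.58700224 0.00437578] 8.821051783929077 res [[0.0001, 0.001], [-0.0005, 0.001], [0.0002, -0.0011], [0.0001, -0.0009]]
padL [ 0.5401 -0.1436] [-0.0691 -0.139 ]
padR [ 0.5783 -0.1377] [-0.0303 -0.1391]
padLt [ 0.5257 -0.0488] [-0.0687 -0.0432]
padRt [ 0.5629 -0.0431] [-0.0311 -0.0432]
farL [ 0.6376 -0.1283] [ 0.0297 -0.1389]
farR [ 0.6771 -0.1223] [ 0.0697 -0.139 ]
nubL [0.5042 0.0846] [-0.0695  0.092 ]
nubR [0.5429 0.0905] [-0.0304  0.0919]
fnL [0.6028 0.0998] [0.0303 0.0919]
fnR [0.6417 0.1062] [0.0697 0.0923]
tBL [ 0.4989 -0.0509] [-0.0956 -0.0411]
tBR [ 0.589  -0.0371] [-0.0044 -0.0413]
tFL [0.4837 0.0482] [-0.0953  0.0592]
tFR [0.5735 0.062 ] [-0.0046  0.059 ]
```

```bash
cat >> h.py <<'E'
C=(.5870,.0044);YAW=8.82
def tip(y,z,x=-.05): return rackpt(C,YAW,x,y,z+env.tcp_to_tips)
def st(s=""):
    p=np.array(readout.get_position());X,Y,o=frame(C,YAW);r=p-o
    print(s,"rack",(r@X).round(4),(r@Y).round(4),"tipz",(p[2]-.022).round(4),"F",np.round(readout.get_wrist_force(),2),"t",readout.get_clock())
E
python3 - <<'E'
from h import *
env.reach(tip(-.075,.10),toolR(YAW)); st()
env.line_to(tip(-.075,.042),max_speed=.1); st()
print(env.line_to(tip(-.075,.034),max_speed=.03,max_force=12)); st()
print(env.line_to(tip(-.075,.0265),max_speed=.03,max_force=12)); env.dwell(.3); st()
im=viewer.camera("wrist");cv2.imwrite("pics/w2.png",cv2.resize(im,(800,600)))
E
```

```text
rack -0.0492 -0.0752 tipz 0.1011 F [0.09 0.02 1.11] t 4.925
 rack -0.0496 -0.0752 tipz 0.0426 F [0.16 0.13 0.48] t 5.6583
False
 rack -0.0499 -0.0751 tipz 0.0341 F [0.47 0.03 1.07] t 6.075
False
 rack -0.0499 -0.075 tipz 0.0267 F [1.65 0.06 2.31] t 6.775
```

View pics/w2.png

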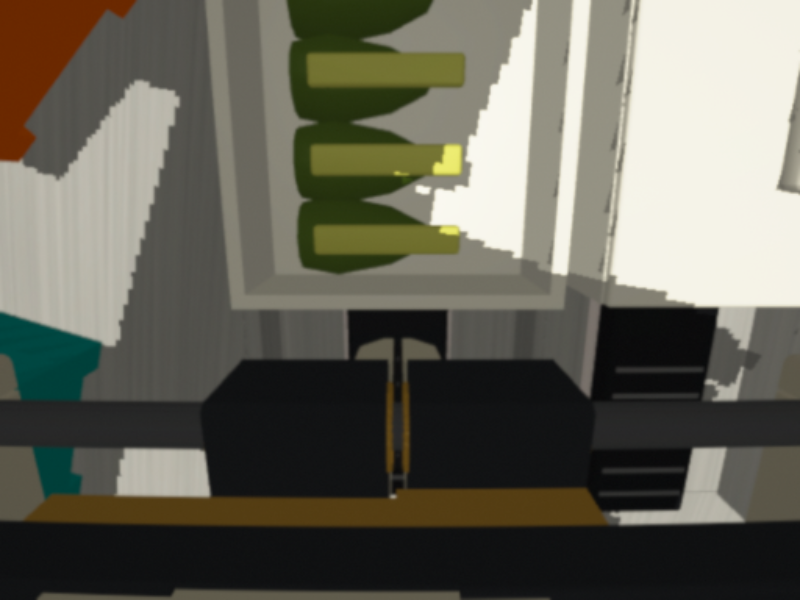

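```bash
python3 - <<'E'
from h import *
def F():
    a=[]
    for _ in range(10): env.dwell(.02); a.append(readout.get_wrist_force())
    return np.mean(a,0).round(2)
print(F())
print(env.line_to(tip(-.075,.0255),max_speed=.02,max_force=10)); st(); print(F())
print(env.line_to(tip(-.06,.0255),max_speed=.05,max_force=12)); st(); print(F())
E
```

```text
[ 1.34 -0.41  2.82]
False
 rack -0.0499 -0.0751 tipz 0.0255 F [ 2.1  -0.56  3.33] t 7.2417
[ 1.93 -0.4   2.87]
False
 rack -0.0504 -0.0591 tipz 0.0253 F [-0.67  2.42  3.27] t 7.8583
[-1.17  2.32  3.06]
```

```bash
python3 - <<'E'
from h import *
for y in (-.04,-.02,-.005,.008):
    r=env.line_to(tip(y,.0255),max_speed=.04,max_force=12); st(str((y,r)))
    if r: break
im=viewer.camera("wrist");cv2.imwrite("pics/w3.png",cv2.resize(im,(800,600)))
E
```

```text
(-0.04, False) rack -0.0496 -0.0398 tipz 0.0257 F [ 2.3  -1.32  3.23] t 8.675
(-0.02, False) rack -0.0498 -0.02 tipz 0.0256 F [ 1.51 -2.73  3.36] t 9.325
(-0.005, False) rack -0.0499 -0.0049 tipz 0.0256 F [ 2.4  -1.07  3.6 ] t 9.85
(0.008, False) rack -0.05 0.0081 tipz 0.0255 F [ 1.89 -2.1   3.58] t 10.325
```

View pics/w3.png

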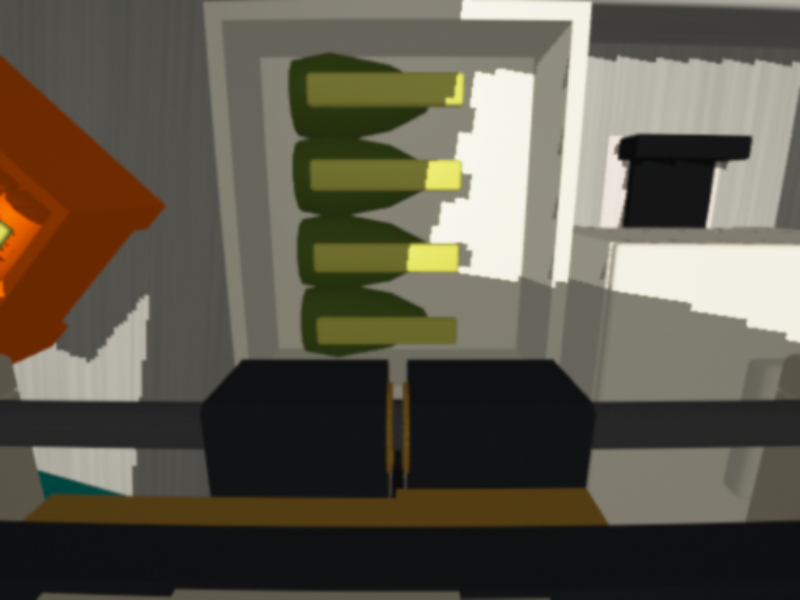

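The tub is past the nub: its front rim is at row ~10, just short of the end wall, and the far lane's nub at (685,148) is now well behind it. Next I'll push it home.

```bash
python3 - <<'E'
from h import *
r=env.line_to(tip(.024,.0255),max_speed=.025,max_force=10); st(str(r))
env.dwell(.2); st()
p=np.array(readout.get_position());R=np.array(readout.get_tcp_rot())
im=viewer.camera("wrist");cv2.imwrite("pics/w4.png",cv2.resize(im,(800,600)))
E
```

```text
True rack -0.05 0.0162 tipz 0.0256 F [ 0.08 -3.1   4.72] t 10.825
 rack -0.05 0.0162 tipz 0.0255 F [-1.14 -3.62  3.77] t 11.025
```

View pics/w4.png

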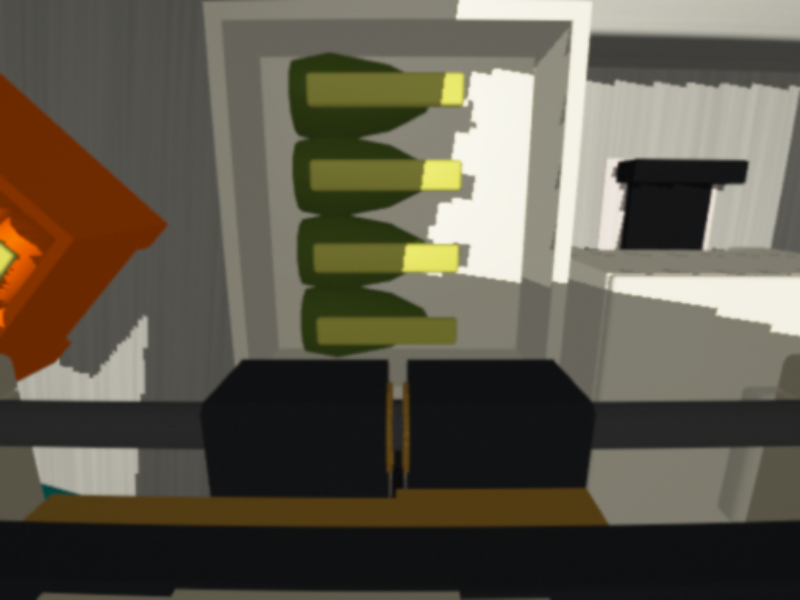

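```bash
python3 - <<'E'
from h import *
r=env.line_to(tip(.024,.0255),max_speed=.02,max_force=14); st(str(r))
env.line_to(tip(.010,.0255),max_speed=.03); st()
env.line_to(tip(.010,.10),max_speed=.06); st()
env.line_to(tip(-.06,.24),max_speed=.2); env.dwell(.3); st()
p=np.array(readout.get_position());R=np.array(readout.get_tcp_rot())
im=viewer.camera("wrist");np.savez("w5.npz",p=p,R=R);cv2.imwrite("pics/w5.png",im)
a=im[:225,180:400];cv2.imwrite("pics/w5c.png",cv2.resize(a,None,fx=2.66,fy=2.66,interpolation=cv2.INTER_CUBIC))
m=viewer.camera_model("wrist");T=wristT(m,p,R)
for n,(x,y,z) in {"homeBL":(-.095,.025,.078),"homeBR":(-.005,.025,.078),"homeFL":(-.095,.125,.078),"homeFR":(-.005,.125,.078),"padUp":(-.07,-.14,.038),"padUpR":(-.03,-.14,.038),"padDn":(-.07,-.14,.026),"padDnR":(-.03,-.14,.026),"fpadL":(.03,-.14,.038),"fpadR":(.07,-.14,.038)}.items():
    q=(proj(m,rackpt(C,YAW,x,y,z),T)-[180,0]); print(n,(q*2.66).round(1))
E
```

```text
True rack -0.0501 0.0162 tipz 0.0255 F [ 1.01 -2.26  3.96] t 11.2833
 rack -0.05 0.0097 tipz 0.0255 F [-1.41 -0.65  2.77] t 11.6333
 rack -0.0502 0.01 tipz 0.0996 F [-0.7   1.04 -0.31] t 13.025
 rack -0.0501 -0.0597 tipz 0.2395 F [-0.09  0.2   0.8 ] t 14.2583
homeBL [ 91.1 274.6]
homeBR [305.3 275.1]
homeFL [84.  10.4]
homeFR [313.6  10.8]
padUp [159.2 607.9]
padUpR [235.5 608.1]
padDn [160.3 599.6]
padDnR [234.4 599.8]
fpadL [349.8 608.3]
fpadR [425.7 608.3]
```

View pics/w5c.png

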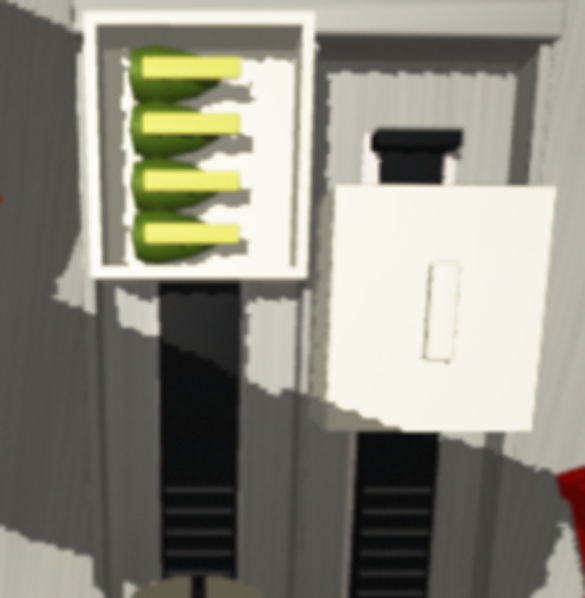

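```bash
python3 - <<'E'
from h import *
st(); env.close_job()
E
```

```text
rack -0.0501 -0.0598 tipz 0.2396 F [-0.33 -0.2   0.45] t 14.3083
the job is handed in; nothing more can be done
```

I pushed the avocado tub fully home in the near lane, let its stop bar spring back up, and handed the job in at 14.3 s. No verdict is reported, so success rests on my own checks.

- **Press:** With shut fingertips I pressed the near pad about 12.5 mm down, with roughly 3 N of resistance. The tub was still waiting, with its origin at about y = +9 mm in the rack frame.
- **Push:** I held the bar down while pushing the tub over the nub to the end wall. A second push, limited to 14 N, stopped at the same place. I then backed off about 6 mm and lifted clear.
- **Tub position:** In the last wrist picture the tub's back edge is about 1 to 1.5 mm short of the nominal home line. That is within my camera error of about 1 mm and inside the 5 mm tolerance. The fingertip stop position (16.2 mm, against 17.5 mm expected) gives the same small difference.
- **Stop bars:** I did not measure the bar joints directly. The near pad's ribs sit at the same picture height as the far pad's, so I judged both bars to be up.
- **Other items:** The lidded tub stayed in its lane throughout. The arm never came near the bottle, bowl or spatula, and it was clear of everything at hand-in.

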